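# Put the 100 g check weight away and show the 200 g weight's base to the inspection camera

## Robot

A 6-joint arm with a two-finger parallel gripper is mounted at the origin on the work surface. World frame = base frame: x ahead of the robot, y to its left, z up, the work surface at z = 0. Lengths are in m, angles in rad, forces in N, time in s.
With the tool pointing down it reaches from about 0.4 to 0.825 m from the base axis. Payload 7 kg.
Tool frame: the origin (TCP) lies midway between the tips of the shut fingers; the grasp point (between the pads) lies 19 mm behind it; z points along the fingers, y is the direction in which the jaws open and shut (so a half turn about z gives the same grasp; the last joint's range is limited). The gripper opens to 85 mm and grips with 20 to 120 N. Pads are 22 mm wide; open, the fingers measure 114 mm over their backs; the gripper's body (76 mm by 85 mm) begins 54 mm behind the grasp point. The pads swing forward as they close: fully open they stand 13 mm farther back than shut.
Start: joints at [-0.861, 0.359, 0.012, 0, -1.224, -0.288], TCP at [0.276, -0.616, 0.231] pointing down, gripper open.
Joint ranges: [-3.07, 3.07], [-1.43, 2.12], [-1.02, 1.25], [-3.03, 1.67], [-3.05, -0], [-3.03, 3.03]. Speed limits (rad/s): [2.39, 2.39, 3.01, 3.14, 3.14, 3.14].

## Interface

Orientations are given as a rotation vector (axis times angle).
In Python, from workcell import * gives the robot as it stands. Calls block until the motion is done:
- movep(position, orientation): joint-space move of the TCP to a pose.
- move_straight(position, frame=None, v=0.15, stop_force=None): straight line of the TCP; frame=None keeps the orientation; v is the mean speed in m/s. With stop_force (N) it stops when the force on the tool has changed by that much, and returns True; else False.
- goto_joints(angles): joint-space move.
- set_gripper(opening, force=None): finger opening in m; force is the grip in N (None keeps the last); returns when the fingers have stopped.
- wait(seconds).
- inverse_kinematics(position, orientation): joint angles nearest the present ones, or None.
- get_obs(): the state.
- read_camera(name): name is "scene" or "top"; returns a dict with "image" (384x512x3 uint8, blue, green, red), "z_map" (384x512 float32, m along the optical axis (not along the pixel's ray), 0 where there is no reading), "vertical_fov" (degrees; the focal length in pixels is half the picture's height over the tangent of half this angle, whatever the lens; pixels are square), "cx", "cy" (the principal point, pixels), "extrinsics" (4x4, takes a point from camera to world coordinates). Camera axes: x right, y down, z forward; pixel columns grow to the right and rows downward; lengths in m; the calibration is good to about 2 mm. A picture is of the moment at which its call begins.
A pose or a line that the arm cannot do raises IKError and nothing moves.
- finish_job(): hands the job in, once; it reports no verdict.
The state is a dict: "clock": time; "joint_positions": joint angles; "joint_vel": joint speeds; "effort": joint torques, N m; "ee_pos": TCP position; "tool_rot": TCP orientation; "wrist_force": force on the tool from outside, world axes, zero at the start; "ft_torque": the same for the moment, N m; "opening": finger opening in m.
Only numpy, scipy, OpenCV 4.12 (cv2) and the standard library are available. Lean on these libraries where they do the work, as an engineer would, in place of code of your own. Each camera call takes 0.05 s, during which the arm holds its last target. There are 200 camera calls.

## Task

The balance check with the 100 g weight is finished: take it off the pan and return it to its own pocket in the wooden weight box, upright and fully home, set down and not dropped. Then take the 200 g weight out of the box and show its underside to the inspection camera before it is used: hold it in the air with the middle of its base on the lens axis, 9 cm in front of the lens, the base facing squarely into the lens and the knob away from it, and finish while still holding it there. Do not lean on the balance, and leave the other weights, the bottles, beaker and vials and the camera as they stand.

Things in the scene. Friction and masses are not known exactly. Their poses are not given: they have to be found in the camera images.
- weight_100: stainless 100 g knob weight: cylindrical body 22 mm in diameter, 27 mm high; round knob on top 15 mm in diameter, its top 37.5 mm above the base. Origin at the centre of its flat base, z along its axis towards the knob. It starts upright on the balance pan
- weight_200: stainless 200 g knob weight: cylindrical body 28 mm in diameter, 33 mm high; round knob on top 18 mm in diameter, its top 46 mm above the base. Origin at the centre of its flat base, z along its axis towards the knob. It starts upright in its pocket of the weight box, base 12 mm below the box top
- weight_box: fixed oak block, 80 x 220 mm and 26 mm high, with a row of four round flat-bottomed pockets along its y, each 12 mm deep and 4 mm wider than its weight, mouth slightly chamfered. From +y to -y: 500 g (42 mm wide, starts empty), 200 g (32 mm, holds the 200 g weight), 100 g (26 mm, starts empty), 50 g (22 mm, holds the 50 g weight). In front (-x) of each pocket a brass plate with 4, 3, 2 and 1 black dots. Origin at the centre of the underside, z up
- pocket_100 (a point): centre of the mouth of the 100 g pocket, level with the box top; axes as the weight box (y along the row). The pocket floor is 12 mm below
- pocket_200 (a point): centre of the mouth of the 200 g pocket, level with the box top, 52 mm along the row from the 100 g pocket; axes as the weight box
- balance: fixed top-loading precision balance, light grey, 285 x 196 mm, housing 70 mm high at the back and lower at the front (-x); origin at the centre of its underside, z up. It stands left or right of the robot's middle, the weight box on the other side
- pan (a point): centre of the top of the round stainless pan (120 mm in diameter, 4 mm thick, top 83 mm above the bench, rigid, highest part of the balance)
- camera_stand: fixed inspection camera stand: grey base plate 150 x 120 x 14 mm, steel post 184 mm high at its far (+x) end, black fork that carries the camera head 115 mm above the bench. Origin on the bench, 10 mm nearer the robot than the middle of the base plate; x along the plate away from the robot, z up
- lens (a point): centre of the front of the camera's lens, in the face of a pale ring light 60 mm in diameter. z is the optical axis, pointing out of the lens: obliquely up and towards the robot, some 58 to 72 degrees above level. The head (alloy block 44 x 50 x 52 mm behind the ring) is clamped stiffly and must not be pushed
- focus (a point): the point in the air on the optical axis 90 mm in front of the lens where the middle of the 200 g weight's base belongs (about 0.25 m above the bench); z as at the lens. The weight's own z should point the same way as this z
- weight_500: stainless 500 g knob weight: cylindrical body 38 mm in diameter, 46 mm high; round knob on top 25 mm in diameter, its top 63 mm above the base. Origin at the centre of its flat base, z along its axis towards the knob. Bystander, stands on the bench between balance and box, near the robot
- weight_50: stainless 50 g knob weight: cylindrical body 18 mm in diameter, 21 mm high; round knob on top 12 mm in diameter, its top 30 mm above the base. Origin at the centre of its flat base, z along its axis towards the knob. Bystander, stands in its pocket
- wash_bottle: white wash bottle with red cap and spout, 64 mm in diameter, 200 mm high, origin under its centre. Bystander
- amber_bottle: amber bottle with white cap, 58 mm in diameter, 125 mm high, origin under its centre. Bystander
- beaker: empty glass beaker, 68 mm in diameter, 88 mm high, origin under its centre. Bystander
- vial_yellow: empty glass vial with yellow cap, 28 mm in diameter, 61 mm high, origin under its centre. Bystander
- vial_blue: empty glass vial with blue cap, 28 mm in diameter, 61 mm high, origin under its centre. Bystander, near the 500 g weight

How it is judged:
On the way, in this order (a step that is already met when the one before it is completed fails the run):
1. the 100 g weight stands fully home in its own pocket, let go (horizontal distance between weight_100 and pocket_100 below 0.005 m and z of weight_100 in the frame of pocket_100 below -0.01 m and angle between weight_100's own z axis and vertical below 0.08 rad and contact force between the fingers and weight_100 below 0.05 N), for 0.2 s.
2. the 200 g weight is held clear above the weight box (z of weight_200 in the frame of pocket_200 above 0.03 m and contact force between the fingers and weight_200 above 0.5 N), for 0.1 s.
At the end, for the whole second after the job is handed in: 200 g weight held still, by the gripper alone: base centre within 13 mm of the focus point, axis within 0.17 rad of the lens axis, base to the lens. 100 g weight free, upright, within 5 mm of its pocket's centre, 10 mm deep. Bystanders upright, within 15 mm of their start; camera unmoved (6 mm) (all of step 1 and distance between weight_200 and focus below 0.013 m and angle between the z axis of weight_200 and the z axis of focus, either way round below 0.17 rad and angle between weight_200's own z axis and vertical below 1.2 rad and height (world z) of weight_200 above 0.12 m and contact force between the fingers and weight_200 above 0.5 N and linear speed of each of weight_200, weight_100 below 0.02 m/s and angular speed of weight_200 below 0.15 rad/s and contact force between weight_200 and weight_box below 0.05 N and contact force between weight_200 and balance below 0.05 N and contact force between weight_200 and camera_stand below 0.05 N and contact force between weight_200 and weight_100 below 0.05 N and contact force between weight_200 and weight_500 below 0.05 N and contact force between weight_200 and weight_50 below 0.05 N and contact force between weight_200 and wash_bottle below 0.05 N and contact force between weight_200 and amber_bottle below 0.05 N and contact force between weight_200 and beaker below 0.05 N and contact force between weight_200 and vial_yellow below 0.05 N and contact force between weight_200 and vial_blue below 0.05 N and distance of each of weight_500, weight_50, wash_bottle, amber_bottle, beaker, vial_yellow, vial_blue from where it was at the start of the episode below 0.015 m and angle between each of weight_500, weight_50, wash_bottle, amber_bottle, beaker, vial_yellow, vial_blue's own z axis and vertical below 0.2 rad and distance of focus from where it was at the start of the episode below 0.006 m); the arm keeps its last pose, push and grip.
It fails at once if the balance is leaned on or struck (more than 20 N) (contact force between balance and anything else above 20 N).
It fails at once if a weight is dropped (falls free at more than 0.5 m/s) ((linear speed of weight_100 above 0.5 m/s and contact force between the fingers and weight_100 below 0.02 N) or (linear speed of weight_200 above 0.5 m/s and contact force between the fingers and weight_200 below 0.02 N)).
It fails at once if the camera is pushed out of its setting (6 mm at the focus) (distance of focus from where it was at the start of the episode above 0.006 m).
It fails at once if a bystander is shifted by more than 25 mm (distance of any of weight_500, weight_50, wash_bottle, amber_bottle, beaker, vial_yellow, vial_blue from where it was at the start of the episode above 0.025 m).
It also fails if it takes over 67 s, if anything falls off the work surface, if the arm or the gripper's body presses on something with over 40 N, if the wrist force passes 120 N, or if a joint passes its speed limit or range.

## Working session

There is one attempt and no reset: what is moved stays moved. The work goes in short steps, each a Python script; the robot and the scene stay as the last script left them, time stands still between calls to the robot, and variables do not carry over. Pictures are saved under pics/ and viewed, about 8 in all and at most 12, crops included, and the job is handed in when it is done.

```bash
mkdir -p pics; ls
cat > h.py <<'E'
from workcell import *
import numpy as np, cv2
from scipy.spatial.transform import Rotation as R
def cloud(name):
    c=read_camera(name); z=c["z_map"]; h,w=z.shape
    f=h/2/np.tan(np.radians(c["vertical_fov"])/2)
    u,v=np.meshgrid(np.arange(w),np.arange(h))
    P=np.stack([(u-c["cx"])/f*z,(v-c["cy"])/f*z,z],-1)
    E=np.array(c["extrinsics"]); W=P@E[:3,:3].T+E[:3,3]
    W[z==0]=np.nan
    return c,W,E,f
E
python3 - <<'E'
from h import *
ims=[]
for n in("scene","top"):
    c,W,E,f=cloud(n); np.savez(n+"0.npz",W=W,im=c["image"],E=E,f=f,cx=c["cx"],cy=c["cy"])
    print(n,E.round(3).tolist(),f,c["cx"],c["cy"],(c["z_map"]==0).mean())
    cv2.imwrite(f"pics/{n}0.png",cv2.resize(c["image"],(800,600),interpolation=cv2.INTER_CUBIC))
o=get_obs();print(o)
E
```

```text
pics
scene [[0.863, 0.359, -0.355, 0.975], [0.505, -0.626, 0.595, -0.636], [-0.008, -0.692, -0.722, 0.897], [0.0, 0.0, 0.0, 1.0]] 420.66659878802346 257.3989288679624 191.92591984838458 0.0040130615234375
top [[-0.019, -0.991, 0.132, 0.466], [-1.0, 0.02, 0.012, -0.025], [-0.014, -0.131, -0.991, 1.163], [0.0, 0.0, 0.0, 1.0]] 387.9883752728014 259.00537867466227 194.05449737362687 0.003992716471354167
{'clock': 0.1, 'joint_positions': array([-8.60895694e-01,  3.59333833e-01,  1.11552498e-02, -2.86226597e-04,
       -1.22409238e+00, -2.88147079e-01]), 'joint_vel': array([ 0.00178087, -0.00205757,  0.0026897 , -0.00062095,  0.00058225,
       -0.00297348]), 'effort': array([-2.43447968e-03, -5.84764445e+01,  2.94109261e+01,  6.95457548e+00,
       -3.12696917e-03,  3.29756190e-06]), 'ee_pos': array([ 0.27614508, -0.61546622,  0.23045145]), 'tool_rot': array([ 6.57341703e-01, -3.07157160e+00, -2.23585165e-03]), 'wrist_force': array([ 0.09997352, -0.40664564, -0.13566474]), 'ft_torque': array([-0.00413369, -0.01610718,  0.01886378]), 'opening': 0.08558651936943461}
```

View pics/top0.png

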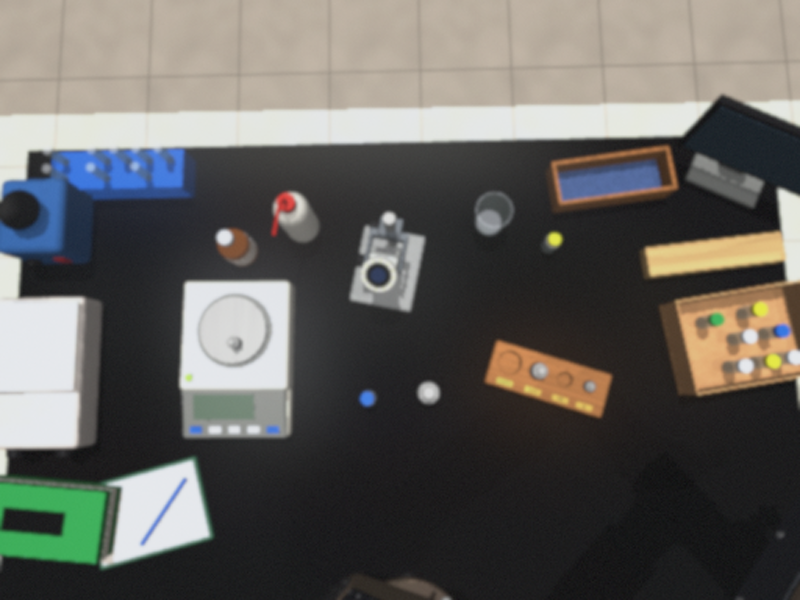

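View pics/scene0.png

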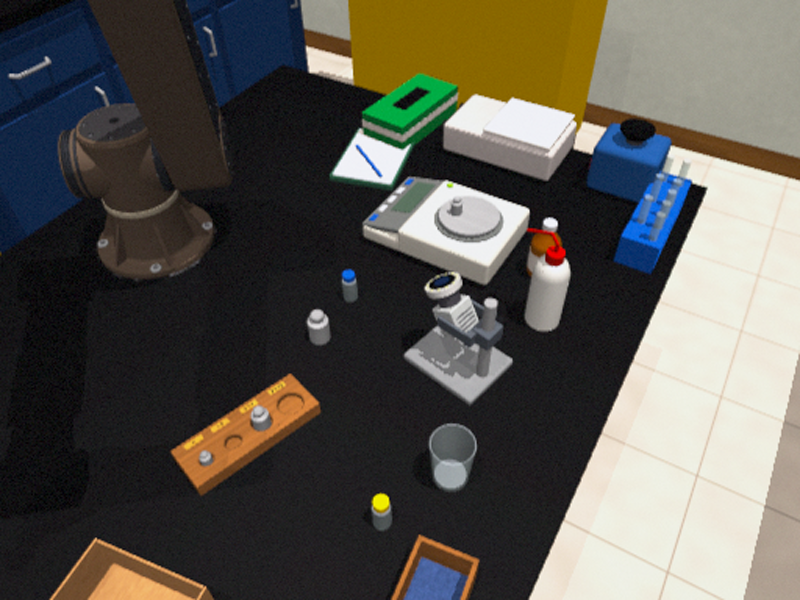

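The top view shows the 100 g weight on the pan at (234,343), the box from (487,340) to (612,415) with the 200 g weight at (540,370), the empty 100 g pocket at (564,379), and the lens ring at (379,275). The scene view confirms this: the ring is at (444,286). Next I measure from the depth.

```bash
cat > meas.py <<'E'
from h import *
D={n:np.load(n+"0.npz") for n in("scene","top")}
s=512/800
def near(n,u,v,r):
    W=D[n]["W"]; return W[int(v*s),int(u*s)]
print("approx top: w100",near("top",234,343,0),"lens",near("top",379,275,0),"w200",near("top",540,370,0),"box",near("top",590,400,0))
def roi(n,c,r,z0,z1):
    W=D[n]["W"].reshape(-1,3); I=D[n]["im"].reshape(-1,3).astype(int)
    m=(np.hypot(W[:,0]-c[0],W[:,1]-c[1])<r)&(W[:,2]>z0)&(W[:,2]<z1)
    return W[m],I[m]
bc=near("top",548,378,0); pc=near("top",234,330,0); lc=near("top",379,275,0)
for n in D:
    P,I=roi(n,bc,.16,.018,.034)
    r=cv2.minAreaRect((P[:,:2]*1000).astype(np.float32)); print(n,"box",r,len(P),np.median(P[:,2]))
    P,I=roi(n,pc,.09,.077,.089); r=cv2.minEnclosingCircle((P[:,:2]*1000).astype(np.float32)); print(" pan",r,len(P),np.median(P[:,2]))
    P,I=roi(n,pc,.07,.095,.128); print(" w100",len(P),P.min(0),P.max(0)); 
    T=P[P[:,2]>.108];print("  knob",len(T),np.median(T,0), (T.min(0)+T.max(0))/2)
    P,I=roi(n,bc,.05,.037,.07); print(" w200",len(P),P.min(0),P.max(0),np.median(P[P[:,2]>.053],0))
    P,I=roi(n,lc,.06,.1,.2); k=I.min(1)>130; Q=P[k]
    print(" lens",len(P),len(Q),Q.min(0),Q.max(0))
    # ransac plane
    rng=np.random.default_rng(0); best=None
    for _ in range(800):
        a=Q[rng.choice(len(Q),3,False)]; nn=np.cross(a[1]-a[0],a[2]-a[0]); L=np.linalg.norm(nn)
        if L<1e-4: continue
        nn/=L; nn*=np.sign(nn[2]); 
        if not .8<nn[2]<.97: continue
        i=abs((Q-a[0])@nn)<.0025
        if best is None or i.sum()>best.sum(): best=i
    G=Q[best]; c=G.mean(0); nn=np.linalg.svd(G-c)[2][2]; nn*=np.sign(nn[2])
    # in-plane circle
    ex=np.cross([0,1,0],nn); ex/=np.linalg.norm(ex); ey=np.cross(nn,ex)
    q=np.c_[(G-c)@ex,(G-c)@ey]; (a,b),rad=cv2.minEnclosingCircle((q*1000).astype(np.float32))
    print("  ring",len(G),"n",nn,"elev",np.degrees(np.arcsin(nn[2])),"c",c+ex*a/1000+ey*b/1000,"rad",rad,"az",np.degrees(np.arctan2(nn[1],nn[0])))
    # stand base plate
    P,I=roi(n,lc,.15,.009,.019); print("  plate",len(P),cv2.minAreaRect((P[:,:2]*1000).astype(np.float32)))
E
python3 meas.py
```

```text
approx top: w100 [0.54260216 0.2862672  0.11683901] lens [0.64618793 0.02982587 0.16831293] w200 [ 0.48801729 -0.25290814  0.05848873] box [ 0.42961618 -0.34886209  0.02604234]
scene box ((473.3805847167969, -272.63739013671875), (220.7871856689453, 83.77449798583984), 71.97899627685547) 2338 0.026213164768370212
 pan ((571.9354248046875, 296.08367919921875), 67.4498062133789) 733 0.08395653536439918
 w100 61 [0.53612127 0.27965667 0.09533778] [0.55590054 0.30156698 0.12323455]
  knob 39 [0.54713206 0.28891973 0.1129807 ] [0.54558255 0.29061183 0.11562415]
 w200 121 [ 0.47588488 -0.26862624  0.03711397] [ 0.50088041 -0.24179389  0.06379597] [ 0.48906833 -0.25573831  0.05991733]
 lens 814 402 [ 0.62347976 -0.00151915  0.10786384] [0.70534419 0.05967608 0.18220885]
  ring 90 n [ 0.60462276 -0.14947196  0.78236146] elev 51.47729955257015 c [0.66903142 0.02689928 0.15191354] rad 37.99263381958008 az -13.88597578211963
  plate 1571 ((690.4559936523438, 22.233680725097656), (120.03884887695312, 151.889404296875), 78.2822036743164)
top box ((470.2312927246094, -276.8921813964844), (221.40216064453125, 80.51578521728516), 71.87773132324219) 1792 0.02561330989255528
 pan ((567.5968627929688, 300.255615234375), 63.30260467529297) 1362 0.0823688151908164
 w100 57 [0.53226811 0.27757105 0.09540959] [0.55200589 0.29908307 0.12223155]
  knob 44 [0.54262969 0.28684383 0.1127908 ] [0.54183599 0.28832706 0.11513143]
 w200 79 [ 0.47116896 -0.27010594  0.03980584] [ 0.49688992 -0.24376034  0.06358418] [ 0.48496962 -0.25732629  0.05848873]
 lens 624 326 [ 0.62172003 -0.00871029  0.10695801] [0.70446469 0.06278984 0.1833578 ]
  ring 162 n [-0.47810208  0.10637559  0.87183865] elev 60.67301052726126 c [0.64715825 0.02922793 0.16526   ] rad 30.09194564819336 az 167.45626883412606
  plate 1029 ((687.4157104492188, 19.967796325683594), (119.53569030761719, 150.48834228515625), 77.6562728881836)
```

```bash
cat > rect.py <<'E'
from h import *
def rectify(im,E,f,cx,cy,c,yaw,hx=.06,hy=.13,z=.026,k=2000):
    # image: right=box +y... rows = box x ; pixel grid in box frame
    a=np.arange(-hy,hy,1/k); b=np.arange(-hx,hx,1/k); Y,X=np.meshgrid(a,b)
    w=np.stack([c[0]+X*np.cos(yaw)-Y*np.sin(yaw),c[1]+X*np.sin(yaw)+Y*np.cos(yaw),np.full_like(X,z)],-1)
    q=(w-E[:3,3])@E[:3,:3]
    return cv2.remap(im,(q[...,0]/q[...,2]*f+cx).astype(np.float32),(q[...,1]/q[...,2]*f+cy).astype(np.float32),cv2.INTER_CUBIC)
E
python3 - <<'E'
from rect import *
from scipy.optimize import least_squares
out=[]
for n,c in(("scene",(.4734,-.2726)),("top",(.4702,-.2769))):
    d=np.load(n+"0.npz"); r=rectify(d["im"],d["E"],float(d["f"]),float(d["cx"]),float(d["cy"]),c,np.radians(-18.1))
    W=d["W"]; m=(W[...,2]<.020)&(W[...,2]>.008)
    co,si=np.cos(np.radians(-18.1)),np.sin(np.radians(-18.1))
    dx=W[...,0]-c[0];dy=W[...,1]-c[1]; bx=dx*co+dy*si; by=-dx*si+dy*co
    m&=(abs(bx)<.035)&(abs(by)<.105)
    p=by[m]; 
    for lo,hi in((.03,.105),(-.06,-.005)):
        k=(p>lo)&(p<hi); print(n,"floor pts",k.sum(),np.c_[bx[m],by[m]][k].mean(0) if k.any() else None)
    for t in range(-120,121,20): cv2.line(r,(int(260+t*2),0),(int(260+t*2),6),(0,255,0),1)
    for t in range(-40,41,20): cv2.line(r,(0,120+t*2),(6,120+t*2),(0,255,0),1)
    out.append(r)
cv2.imwrite("pics/rect.png",cv2.resize(np.vstack(out),None,fx=1.2,fy=1.2))
# lens, averaged
acc=[]
for i in range(6):
    c,W,E,f=cloud("top"); acc.append(W)
W=np.nanmean(acc,0); I=c["image"].astype(int)
c0=np.array([.6472,.0292,.1653]); n0=np.array([-.478,.106,.872])
v=W-c0; dpl=v@n0; rr=np.linalg.norm(v-dpl[...,None]*n0,axis=-1)
for th in(110,140):
    m=(rr<.034)&(rr>.019)&(abs(dpl)<.006)&(I.min(-1)>th)
    G=W[m]; c=G.mean(0)
    for _ in range(3):
        nn=np.linalg.svd(G-c)[2][2]; nn*=np.sign(nn[2]); res=(G-c)@nn; G=G[abs(res)<.003]; c=G.mean(0)
    print("top ring",len(G),nn,np.degrees(np.arcsin(nn[2])),np.degrees(np.arctan2(nn[1],nn[0])),c,res.std())
d=np.load("scene0.npz");W=d["W"];I=d["im"].astype(int)
v=W-c0-[.003,0,0]; dpl=v@n0; rr=np.linalg.norm(v-dpl[...,None]*n0,axis=-1)
m=(rr<.034)&(rr>.018)&(abs(dpl)<.008)&(I.min(-1)>110); G=W[m];c=G.mean(0)
for _ in range(4):
    nn=np.linalg.svd(G-c)[2][2]; nn*=np.sign(nn[2]); res=(G-c)@nn; G=G[abs(res)<.003]; c=G.mean(0)
print("scene ring",len(G),nn,np.degrees(np.arcsin(nn[2])),c,res.std())
E
```

```text
scene floor pts 162 [0.00254685 0.07717822]
scene floor pts 69 [ 0.0027536  -0.02883838]
top floor pts 169 [0.00872138 0.07363524]
top floor pts 63 [ 0.00783172 -0.03081125]
top ring 212 [-0.46127351  0.10406106  0.88113452] 61.779524575918316 167.28716459506225 [0.64730826 0.02787988 0.16619471] 0.000951637066181235
top ring 189 [-0.46359442  0.10509815  0.87979235] 61.6173254354116 167.22678842550823 [0.64742124 0.02699939 0.1662783 ] 0.0009393029213551648
scene ring 86 [-0.41709409  0.01737033  0.9086973 ] 65.32594469366947 [0.65702233 0.02424295 0.17063053] 0.0013653544370083527
```

View pics/rect.png

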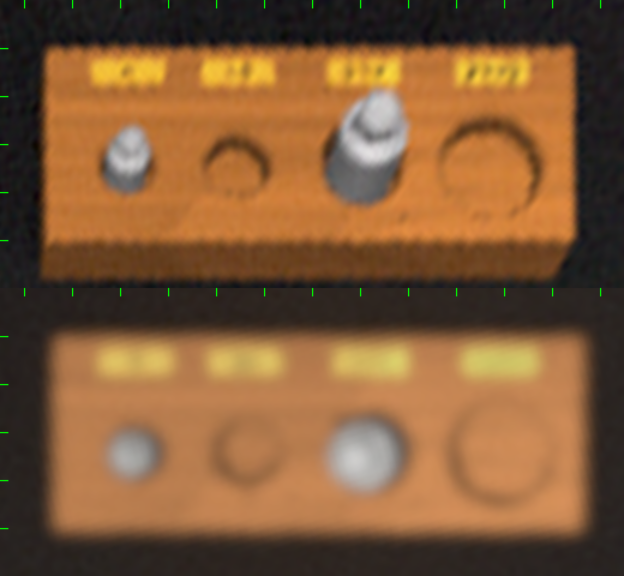

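The rectified box view shows the 100 g pocket at (236,166) in the scene half and (247,450) in the top half. These agree within about 3 mm: pocket_100 ≈ (0.4705, -0.3053). Now I check reach.

```bash
cat >> h.py <<'E'
def down(tdeg):
    t=np.radians(tdeg); z=np.array([0,0,-1.]); y=np.array([np.cos(t),np.sin(t),0]); return R.from_matrix(np.c_[np.cross(y,z),y,z]).as_rotvec()
el,az=np.radians(62.3),np.radians(167.5)
N=np.array([np.cos(el)*np.cos(az),np.cos(el)*np.sin(az),np.sin(el)]); LENS=np.array([.649,.0295,.166]); FOCUS=LENS+.09*N
def tilt(tdeg):
    z=-N; t=np.radians(tdeg); y=np.array([np.cos(t),np.sin(t),0]); y-=z*(y@z); y/=np.linalg.norm(y); return R.from_matrix(np.c_[np.cross(y,z),y,z]).as_rotvec()
W100=np.array([.544,.2895]); P100=np.array([.4705,-.3053]); W200=np.array([.487,-.2565]); YAW=-18.1
E
python3 - <<'E'
from h import *
print(FOCUS)
for nm,p,fn in(("pan",[*W100,.2],down),("box",[*P100,.1],down),("w200",[*W200,.06],down),("foc",FOCUS+.03*N,tilt)):
    for t in([-108,-63,-18,27,72,117,162] ):
        q=inverse_kinematics(np.array(p),fn(t)); print(nm,t,None if q is None else np.round(q,2))
E
```

```text
[0.60815589 0.03855492 0.24568543]
pan -108 [ 0.81  0.28 -0.17  0.   -1.12  0.45]
pan -63 [ 0.81  0.28 -0.17  0.   -1.12  1.24]
pan -18 [ 0.81  0.28 -0.17  0.   -1.12  2.02]
pan 27 [ 0.81  0.28 -0.17  0.   -1.12  2.81]
pan 72 [ 0.81  0.28 -0.17 -0.   -1.12 -2.69]
pan 117 [ 0.81  0.28 -0.17 -0.   -1.12 -1.91]
pan 162 [ 0.81  0.28 -0.17  0.   -1.12 -1.12]
box -108 [-0.23  0.29 -0.41  0.   -0.86  1.48]
box -63 [-0.23  0.29 -0.41  0.   -0.86  2.27]
box -18 None
box 27 [-0.23  0.29 -0.41  0.   -0.86 -2.44]
box 72 [-0.23  0.29 -0.41  0.   -0.86 -1.66]
box 117 [-0.23  0.29 -0.41  0.   -0.86 -0.87]
box 162 [-0.23  0.29 -0.41  0.   -0.86 -0.09]
w200 -108 [-0.13  0.33 -0.48  0.   -0.76  1.39]
w200 -63 [-0.13  0.33 -0.48  0.   -0.76  2.17]
w200 -18 [-0.13  0.33 -0.48  0.   -0.76  2.96]
w200 27 [-0.13  0.33 -0.48  0.   -0.76 -2.54]
w200 72 [-0.13  0.33 -0.48  0.   -0.76 -1.76]
w200 117 [-0.13  0.33 -0.48  0.   -0.76 -0.97]
w200 162 [-0.13  0.33 -0.48  0.   -0.76 -0.19]
foc -108 [ 0.57 -0.05 -0.7   0.57 -0.65  0.29]
foc -63 [ 0.57 -0.05 -0.7   0.57 -0.65  1.  ]
foc -18 [ 0.57 -0.05 -0.7   0.57 -0.65  1.83]
foc 27 [ 0.57 -0.05 -0.7   0.57 -0.65  2.69]
foc 72 [ 0.57 -0.05 -0.7   0.57 -0.65 -2.86]
foc 117 [ 0.57 -0.05 -0.7   0.57 -0.65 -2.14]
foc 162 [ 0.57 -0.05 -0.7   0.57 -0.65 -1.31]
```

Run:
```python
from h import *
movep([*W100,.22],down(-108)); set_gripper(.06,20)
def st(l): o=get_obs(); print(l,round(o["clock"],2),o["ee_pos"].round(4),o["wrist_force"].round(1),round(o["opening"],4))
st("above")
print(move_straight([*W100,.097],v=.12,stop_force=6)); st("down")
set_gripper(.0,20); st("grip1"); set_gripper(.05); 
move_straight([*W100,.135],v=.15); movep([*W100,.135],down(162))
print(move_straight([*W100,.097],v=.12,stop_force=6)); 
set_gripper(.0,30); st("grip2")
move_straight([*W100,.19],v=.15); st("up")
ims=[]
for n in("scene","top"):
    c,W,E,f=cloud(n); q=E[:3,:3].T@(np.array([*W100,.185])-E[:3,3]); u,v=q[0]/q[2]*f+c["cx"],q[1]/q[2]*f+c["cy"]; print(n,u,v)
    u,v=int(u),int(v); ims.append(cv2.resize(c["image"][max(v-45,0):v+45,u-50:u+50],(400,360)))
cv2.imwrite("pics/lift.png",np.hstack(ims))
```

```text
above 4.08 [0.5441 0.2894 0.22  ] [0.  0.7 1. ] 0.0598
False
down 5.25 [0.5445 0.2899 0.0978] [-0.5  0.4  0.4] 0.0601
grip1 5.67 [0.5443 0.2898 0.0977] [-1.2 -0.4  4.7] 0.021
False
grip2 8.71 [0.5445 0.2899 0.0981] [-1.   0.1  4.9] 0.0203
up 9.47 [0.5433 0.2891 0.1888] [ 0.3 -0.2 -1.4] 0.0205
scene 292.57727140359566 108.52687448199514
top 139.80725575022095 216.65305528682424
```

View pics/lift.png

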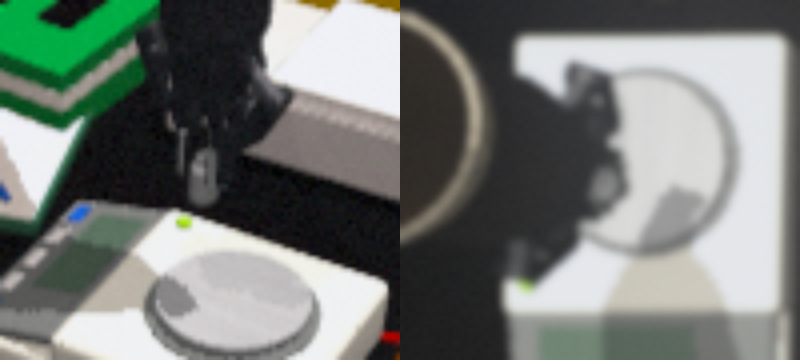

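The 100 g weight hangs upright between the pads at (203,180) in the crop, clear of the pan. I move it over the pocket and check alignment there.

```bash
cat > ov.py <<'E'
from h import *
def overlay(name,circs,center,fn,half=(40,30),k=10):
    c,W,E,f=cloud(name)
    def pr(p):
        q=(np.atleast_2d(p)-E[:3,3])@E[:3,:3]; return np.c_[q[:,0]/q[:,2]*f+c["cx"],q[:,1]/q[:,2]*f+c["cy"]]
    u,v=pr(center)[0].astype(int); u0,v0=max(u-half[0],0),max(v-half[1],0)
    im=c["image"][v0:v0+2*half[1],u0:u0+2*half[0]]; im=cv2.resize(im,None,fx=k,fy=k,interpolation=cv2.INTER_CUBIC)
    im=cv2.convertScaleAbs(im,alpha=1.3,beta=15)
    t=np.linspace(0,2*np.pi,60)
    for p,r,col in circs:
        q=pr(np.c_[p[0]+r*np.cos(t),p[1]+r*np.sin(t),np.full(60,p[2])]); q=((q-[u0,v0]+.5)*k).astype(int)
        cv2.polylines(im,[q],True,col,1)
    cv2.imwrite(fn,im)
E
python3 - <<'E'
from ov import *
movep([.48,.05,.26],down(162)); movep([*P100,.12],down(162)); move_straight([*P100,.075],v=.1)
wait(.3); o=get_obs(); e=o["ee_pos"]; print(o["clock"],e,o["wrist_force"].round(2),o["opening"])
cs=[((*P100,.026),.013,(0,255,0)),((e[0],e[1],e[2]-.0145),.011,(0,0,255)),((e[0],e[1],e[2]+.0125),.011,(255,0,255)),((*W200,.047),.014,(255,255,0))]
overlay("scene",cs,(*P100,.04),"pics/hov_s.png")
E
```

```text
12.9083 [ 0.47077806 -0.30538671  0.07557056] [-0.86 -0.51 -0.35] 0.020129615642832173
```

View pics/hov_s.png

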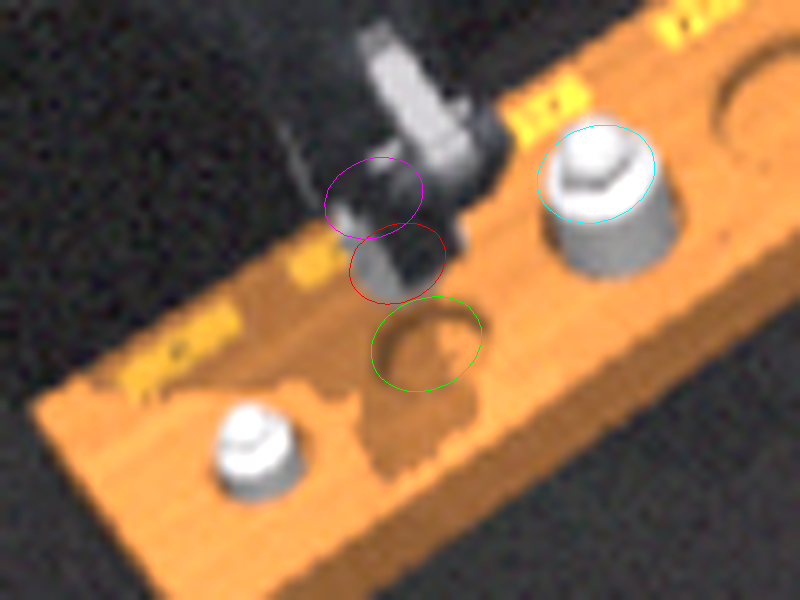

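The projected weight outline (red, centred near (397,264)) fits the held weight. The real pocket, near (433,345), lies about 1.3 mm to the right of the green circle. I correct for that and lower with a force stop.

Run:
```python
from ov import *
P=P100+[.0011,.0006]
rowv=np.array([.31,.95]); bx=np.array([.95,-.31])
move_straight([*P,.046],v=.06)
ok=False
for d in [(0,0),(.0015,0),(-.0015,0),(0,.0015),(0,-.0015),(.0025,0),(0,.0025),(-.0025,0),(0,-.0025)]:
    Q=P+d[0]*bx+d[1]*rowv
    move_straight([*Q,.045],v=.04); hit=move_straight([*Q,.0275],v=.02,stop_force=4)
    o=get_obs(); print(d,hit,o["clock"],o["ee_pos"].round(4),o["wrist_force"].round(1))
    if o["ee_pos"][2]<.033: ok=True;break
```

```text
(0, 0) True 14.5917 [ 0.4714 -0.3047  0.0291] [-1.3  0.7  5.8]
```

It stopped at z = 0.0291, against an expected 0.0289, so it is on the pocket floor. Now release and check.

Run:
```python
from ov import *
set_gripper(.045); o=get_obs(); print(o["clock"],o["wrist_force"].round(1),o["ee_pos"].round(4),o["opening"])
e=o["ee_pos"]
move_straight([e[0],e[1],.13],v=.12); wait(.3)
P=np.array([.4716,-.3047])
overlay("scene",[((*P,.026),.013,(0,255,0)),((*P,.041),.011,(0,0,255)),((*W200,.047),.014,(255,255,0))],(.478,-.28,.035),"pics/placed.png")
```

```text
14.95 [ 0.  -0.1  0.1] [ 0.4707 -0.3044  0.0283] 0.04483989275724522
```

View pics/placed.png

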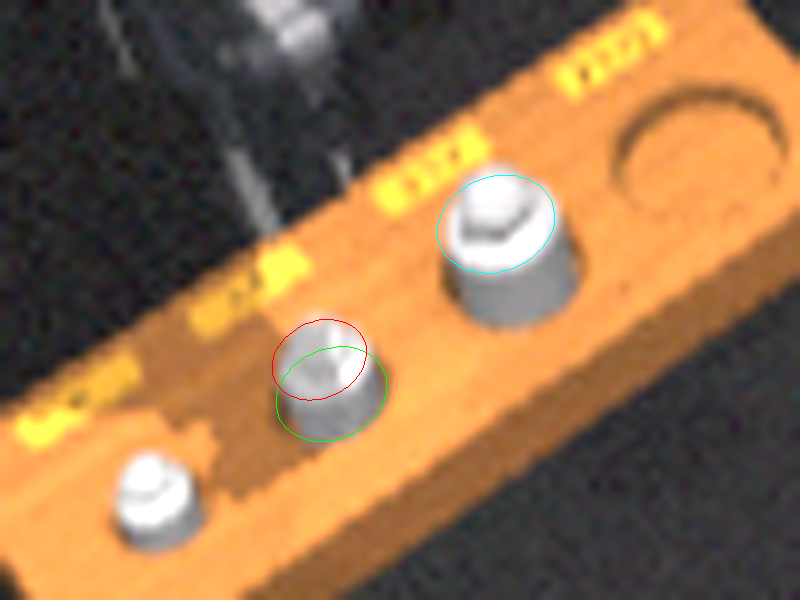

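The 100 g weight stands upright and deep in its pocket at (330,390), and the gripper is clear. Next is the 200 g weight.

Run:
```python
from ov import *
def st(l): o=get_obs(); print(l,round(o["clock"],2),o["ee_pos"].round(4),o["wrist_force"].round(1),round(o["opening"],4))
Wp=W200+[.0008,.0004]
movep([*Wp,.12],down(162)); set_gripper(.06,20)
print(move_straight([*Wp,.029],v=.08,stop_force=6)); st("down")
set_gripper(0,60); st("grip")
move_straight([*Wp,.10],v=.08); wait(.2); st("lift")
move_straight([*Wp,.26],v=.2)
off=.015
T=FOCUS+off*N
for t in(162,):
    q=inverse_kinematics(T+.08*N,tilt(t)); print(q)
    movep([.50,-.08,.34],down(162))
    movep(T+.08*N,tilt(t)); st("pre")
    move_straight(T,v=.08); wait(.5); st("at"); print(T)
overlay("scene",[((*FOCUS,),.002,(0,255,0)),((*(LENS),),.002,(0,0,255))],(*(FOCUS*.6+LENS*.4),),"pics/foc_s.png",half=(50,40),k=8)
overlay("top",[((*FOCUS,),.002,(0,255,0)),((*LENS,),.002,(0,0,255))],(*FOCUS,),"pics/foc_t.png",half=(50,40),k=6)
```

```text
False
down 18.21 [ 0.4882 -0.2562  0.0295] [-0.1  0.3  0.3] 0.0603
grip 18.62 [ 0.4879 -0.2562  0.0297] [-1.9  0.6  5.6] 0.0256
lift 19.86 [ 0.4875 -0.256   0.0995] [ 0.1  0.6 -1.1] 0.0256
[ 0.64174161 -0.14188123 -0.62568718  0.5013713  -0.82256404 -1.26456496]
pre 22.33 [0.5646 0.0474 0.3289] [ 0.2 -0.5 -2.2] 0.0261
at 23.98 [0.6014 0.0401 0.2591] [ 0.  -0.1 -1.5] 0.026
[0.60134854 0.04006407 0.25896633]
```

View pics/foc_s.png

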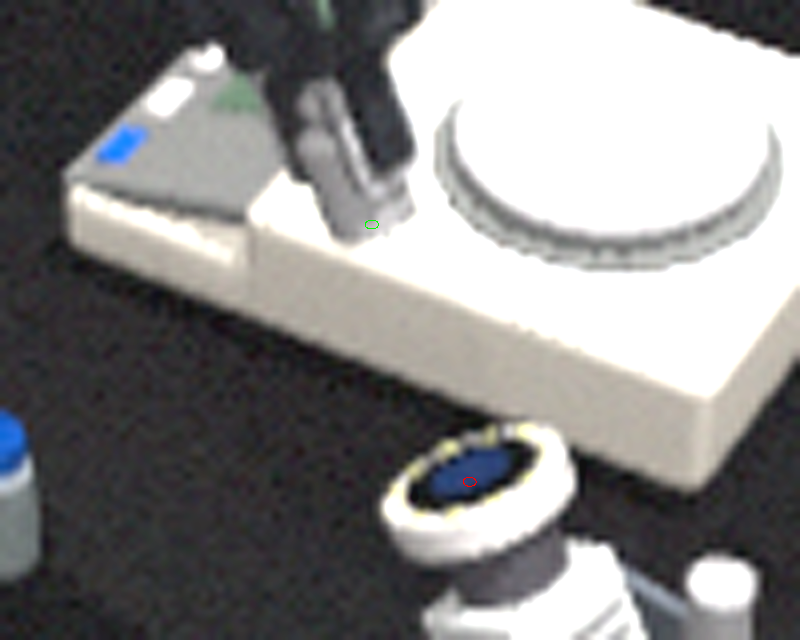

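The red lens mark is within about 1 mm of the lens centre (474,478), and the green focus mark sits at the weight's base (372,224). For the angles, I overlay the predicted tilted circles for ring, base and shoulder.

Run:
```python
from h import *
a=np.cross(N,[0,1,0]);a/=np.linalg.norm(a);b=np.cross(N,a);t=np.linspace(0,2*np.pi,60)
e=get_obs()["ee_pos"]; B=e-.0157*N; ims=[]; print(np.linalg.norm(B-FOCUS))
for n in("scene","top"):
    c,W,E,f=cloud(n)
    pr=lambda p:(lambda q:np.c_[q[:,0]/q[:,2]*f+c["cx"],q[:,1]/q[:,2]*f+c["cy"]])((np.atleast_2d(p)-E[:3,3])@E[:3,:3])
    u,v=pr(FOCUS*.6+LENS*.4)[0].astype(int);u0,v0=u-25,v-35;k=8
    im=cv2.resize(c["image"][v0:v0+70,u0:u0+50],None,fx=k,fy=k,interpolation=cv2.INTER_CUBIC)
    for p,r,col in((LENS,.03,(0,0,255)),(B,.014,(0,255,0)),(B+.033*N,.014,(0,255,255)),(B+.046*N,.006,(255,255,0))):
        q=pr(p+r*np.outer(np.cos(t),a)+r*np.outer(np.sin(t),b)); cv2.polylines(im,[((q-[u0,v0]+.5)*k).astype(int)],True,col,1)
    ims.append(im)
cv2.imwrite("pics/ang.png",np.hstack(ims))
```

```text
0.0006701560842058361
```

View pics/ang.png

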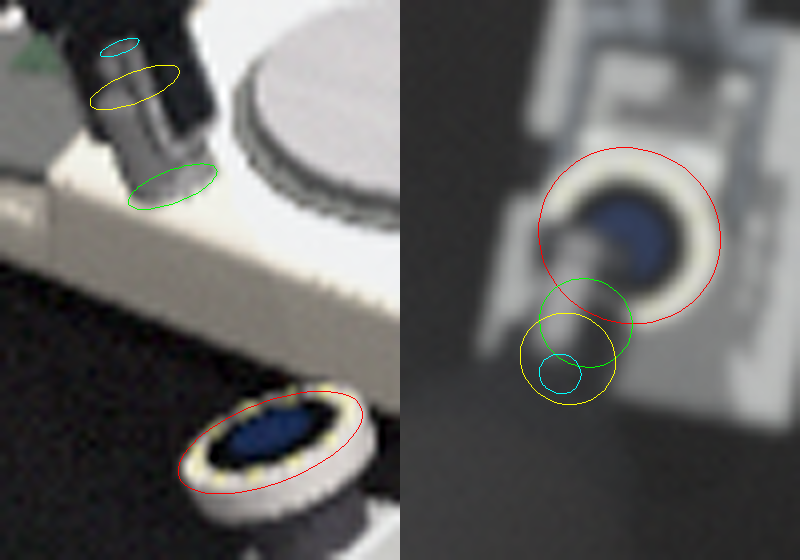

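The overlay fits. The ring's red ellipse at (270,442) matches the ring to within 1–2 mm and a few degrees, and the predicted base (green) coincides with the weight's base edge at (172,187). Handing in.

Run:
```python
from h import *
o=get_obs();print(o["clock"],o["opening"],np.abs(o["joint_vel"]).max()); finish_job()
```

```text
24.1833 0.025617968374148526 0.002440026076391206
the job is handed in; nothing more can be done
```

I returned the 100 g weight to its pocket and handed in the job with the 200 g weight held at the inspection camera's focus. It took 24.2 s of the 67 s allowed; the hand-in reports no verdict.

- **100 g weight:** I lowered it with a force stop. It touched down at TCP z = 0.0291 m, against 0.0289 m expected for the pocket floor. A picture after release shows it upright in its pocket with the gripper clear.
- **200 g weight:** I gripped it at 60 N and lifted it clear of the box. By tool position its base centre is 0.7 mm from my estimated focus point. The overlay in the scene camera agrees with the weight's base edge and axis.
- **Lens estimate:** The two cameras disagree slightly. They differ by about 3 mm in position in general. On the lens axis, the top camera gives 61.7° elevation and 167° azimuth; the scene camera's view at grazing angle gives about 65° and 177°. I used 62.3° and 167.5°, and expect an error of a few millimetres and degrees, within the 13 mm and 9.7° limits. In the top view the fingers hid the weight, so its position there is not confirmed.
- **Balance and bystanders:** The wrist force stayed below about 6 N at every reading I took. I planned the path clear of the bystanders and the camera, but did not measure again afterwards whether they had moved.

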